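Tap a plaque blank to centre and pin it

ROBOT

A 7-joint arm with a two-finger parallel gripper is mounted at the origin on the work surface. World frame = base frame: x ahead of the robot, y to its left, z up, the work surface at z = 0. Lengths are in m, angles in rad, forces in N, time in s.
With the tool pointing down it reaches from about 0.4 to 0.875 m from the base axis. Payload 19.3 kg.
Tool frame: the origin (TCP) lies at the very end of the fingers, on their centre line; the grasp point (between the pads) lies 19 mm behind it; z points along the fingers, y is the line along which they close (so a half turn about z gives the same grasp; the last joint's range is limited). The gripper opens to 85 mm and grips with 20 to 120 N. Pads are 22 mm wide; open, the fingers measure 114 mm over their backs; the gripper's body (76 mm by 85 mm) begins 54 mm behind the grasp point. The pads swing forward as they close: fully open they stand 13 mm farther back than shut.
Start: joints at [-1.265, 0.521, -0.036, 1.599, 0.021, 1.021, -0.113], TCP at [0.229, 0.581, 0.231] pointing down, gripper open.
Joint ranges: [-2.91, 2.91], [-0.3, 2.13], [-1.5, 1.42], [0.17, 2.43], [-1.26, 4.41], [0.16, 1.93], [-2.52, 2.52]. Speed limits (rad/s): [1.89, 1.89, 2.39, 2.39, 3.01, 3.01, 3.01].

INTERFACE

Orientations are given as [roll, pitch, yaw] about the fixed x, y, z axes, in that order (R = Rz(yaw) Ry(pitch) Rx(roll)).
In Python, from workcell import bot, grab_frame, calibration, job gives the robot as it stands.
- The arm moves only by the shell command python3 -m creep FILE [FORCE], which reads ROWS from the file FILE. ROWS is a JSON object with one list for each field, all of the same length, 1 to 5, a row being the entries at one place: finger_gap (the finger opening in m), sx, sy, sz (the shift in m), drx, dry, drz (a rotation vector in rad); each row is the pose to reach, as a shift and turn from the pose commanded when the command began, along the tool's axes at that moment; what a row does not reach only later rows make up. A row lasts 1/8 s, in which the tool goes at most 0.0625 m and 0.188 rad, less where a joint would pass 70% of its speed; a pose out of reach is approached as far as the arm can. The fingers move at their own pace and stop on an object; FORCE is the grip in N (left out, the last holds). Time passes only in rows, so rows that do not move let the fingers close. It prints the time, the measured TCP pose, the force, the opening and the grip force at its end. Input that does not fit is refused with a message, and nothing moves.
- bot.observe(): the state, without advancing time (a new reading comes with each control period).
- grab_frame(name): name is "scene" or "top"; returns (picture, depth): 480x640x3 uint8, blue, green, red; 480x640 float32, m along the optical axis (not along the pixel's ray), 0 where there is no reading.
- calibration(name): a dict with "vfov" (degrees; the focal length in pixels is half the picture's height over the tangent of half this angle, whatever the lens; pixels are square), "cx", "cy" (the principal point, pixels), "eye" and "attitude" of the camera in the world. Camera axes: x right, y down, z forward; pixel columns grow to the right and rows downward; lengths in m; the calibration is good to about 2 mm. A picture is of the moment at which its call begins. calibration takes no time and is no camera call.
- job.job_done(): hands the job in; it is judged then, once.
The state is a dict: "clock": time; "qpos": joint angles; "qd": joint speeds; "joint_efforts": joint torques, N m; "position": TCP position; "tool_rot": TCP orientation; "force": force on the tool from outside, world axes, zero at the start; "moment": the same for the moment, N m; "grip_width": finger opening in m; "finger_force": force on a finger pad.
Only numpy, scipy, OpenCV 4.12 (cv2) and the standard library are available. Lean on these libraries where they do the work, as an engineer would, in place of code of your own. Each camera call takes 0.05 s, during which the arm holds its last target. There are 200 camera calls.

TASK

The wooden plaque blank lies loose in the green jig's channel: tap it gently along from its two ends, the red end first and then the plain end, turn about, until its hole is centred under the locating pin. Then press the pin's black knob down by feel until the pin is in the hole and its collar bears firmly on the wood, without forcing it, let go, and leave the other things on the bench as they are.

Things in the scene. Friction and masses are not known exactly. Their poses are not given: they have to be found in the camera images.
- jig: Green steel jig fixed to the bench: base 130 (x) by 400 (y) by 12 mm, two dark fences along y, tops 26 mm above the bench, channel 98 mm wide, ends open. A post at mid-length (x +78, 40 wide, 115 high) carries an arm over the channel to a round guide head on the pin's axis (36 mm wide, 85 to 115 mm up). Origin: centre of underside, under the pin; y along the channel. Turned up to 0.3 rad.
- jig_axis (a point): The mark: the point on the channel floor right under the pin, 12 mm above the bench; axes as the jig's. White ticks on both fences show its place along the channel.
- blank: Loose wooden plaque blank, 96 (x) by 200 (y) by 30 mm thick, 0.5 to 0.8 kg, flat on the channel floor, 1 mm play to each fence. Its +y end is red, its -y end plain. It starts 15 to 45 mm from the mark towards +y. Sliding takes about 1.5 to 5 N; over 10 N from the robot bruises it. Origin: centre of underside; z up, y along the channel to the red end.
- blank_bore (a point): Centre of the blank's upright through hole, at its top face, 30 mm above its underside. The hole is 14 mm wide; black lines on the top run from it to either side.
- pin: Locating pin sliding upright in the guide head: brass nose 10 mm wide, 12 mm long, below a steel collar 28 mm wide. Origin: centre of the collar's underside; starts 60 to 66 mm above the bench, seated at 42 mm (on the wood). No spring: friction holds it; it takes about 6 N to move down, then force rises steeply on wood. A push of about 14 N seats it firmly; over 20 N on the wood crushes it.
- pin_knob (a point): Centre of the top face of the pin's black knob, 36 mm in diameter, 14 mm thick, 95 mm above the collar's underside; moves with the pin.
- leg_a: Small turned wooden leg standing on end beside the jig, 36 mm wide, 90 mm high; leave alone. Origin: centre of its underside.
- leg_b: Another turned wooden leg, darker, 36 mm wide, 90 mm high; leave alone. Origin: centre of its underside.
- mallet: Hammer lying on the bench to the left; leave alone.
- brush: Brush lying on the bench to the right; leave alone.
- sander: Cork sanding block 110 by 65 by 35 mm; leave alone. Origin: centre of its underside.
- glue: Yellow glue bottle, 60 mm wide, 160 mm high; leave alone. Origin: centre of its underside.
- pot: Steel cup, 84 mm wide, 70 mm high; leave alone. Origin: centre of its underside.
Things that resemble listed ones, but are neither listed nor needed, are in the scene too. Leave any purple or yellow look-alike of the blank alone.

How it is judged:
On the way, in this order (a step that is already met when the one before it is completed fails the run):
1. the blank is tapped on its red end (contact force between the fingers and blank above 0.5 N and y of the grasp point in the frame of blank above 0.098 m), for 0.02 s.
2. then it is tapped on its plain end (contact force between the fingers and blank above 0.5 N and y of the grasp point in the frame of blank below -0.098 m), for 0.02 s.
3. the pin's collar bears on the blank with the nose in the hole (z of pin in the frame of blank below 0.0315 m and horizontal distance between blank_bore and pin below 0.0025 m), for 0.2 s.
At the end, for the whole second after the job is handed in: The blank lies flat and still in the channel with its hole within 2.5 mm of the pin's axis, the pin's nose in the hole, its collar within 1.5 mm of the wood and bearing on it with more than 4 N (horizontal distance between blank_bore and jig_axis below 0.0025 m and z of pin in the frame of blank below 0.0315 m and contact force between pin and blank above 4 N and z of blank in the frame of jig below 0.0135 m and angle between blank's own z axis and vertical below 0.03 rad and linear speed of blank below 0.01 m/s); the robot touches nothing.
It fails at once if the robot presses on the blank with more than 10 N (contact force between any of the arm, the fingers and blank above 10 N).
It fails at once if the pin is forced on the wood with more than 20 N (contact force between pin and blank above 20 N).
It fails at once if the blank is lifted out of the channel (z of blank in the frame of jig above 0.025 m).
It fails at once if another thing on the bench is moved by more than 20 mm (distance of any of leg_a, leg_b, mallet, brush, sander, glue, pot from where it was at the start of the episode above 0.02 m).
It also fails if it takes over 72 s, if anything falls off the work surface, if the arm or the gripper's body presses on something with over 40 N, if the wrist force passes 120 N, or if a joint passes its speed limit or range.

## Working session

There is one attempt and no reset: what is moved stays moved. The work goes in short steps, Python scripts to look and compute and a shell command to move; the robot and the scene stay as the last step left them, time stands still between calls to the robot, and variables do not carry over. Pictures are saved under pics/ and viewed, at most 10 in all, crops included, and the job is handed in when it is done.

```bash
ls; mkdir -p pics
python3 - <<'E'
from workcell import bot, grab_frame, calibration, job
import cv2,numpy as np
for n in("scene","top"):
    p,d=grab_frame(n); cv2.imwrite(f"pics/{n}0.png",p); np.save(f"pics/{n}0.npy",d); print(n,calibration(n))
print(bot.observe())
E
```

```text
pics
scene {'vfov': 44.5320580220658, 'cx': 332.2121473719171, 'cy': 247.1047010090486, 'eye': array([1.1532241 , 0.53629437, 1.03821751]), 'attitude': array([-2.38785983, -0.00425655,  2.25740188])}
top {'vfov': 54.189801684826335, 'cx': 324.3505102041966, 'cy': 236.7919980563634, 'eye': array([0.4209312 , 0.01204147, 1.1652412 ]), 'attitude': array([-3.07830531,  0.00755526, -1.56000837])}
{'clock': 0.1, 'qpos': array([-1.26519272,  0.52197145, -0.03633207,  1.59992119,  0.02121035,
        1.02112736, -0.11279503]), 'qd': array([-1.89667871e-04, -4.76777854e-04,  1.43647565e-03,  9.54658029e-05,
        1.06578865e-03, -5.50925275e-04, -1.19316122e-03]), 'joint_efforts': array([ 6.70744383e-03, -9.28486919e+01,  1.98550344e+00, -3.70540595e+01,
        1.82375038e-02,  5.31239304e-03, -1.40925684e-05]), 'position': array([0.22930975, 0.58109318, 0.2307833 ]), 'tool_rot': array([-3.14055369e+00,  7.97276523e-05,  2.76579198e+00]), 'force': array([-0.31148718,  0.34492085, -0.2526551 ]), 'moment': array([0.02071679, 0.00582584, 0.00292701]), 'finger_force': 0.0, 'grip_width': 0.08519272070416378}
```

View pics/scene0.png

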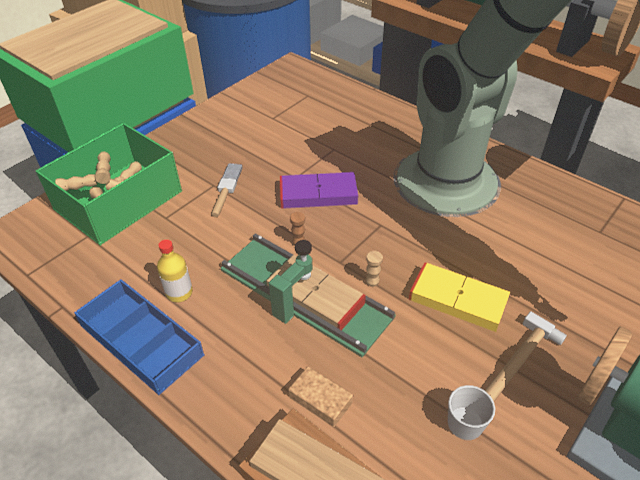

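View pics/top0.png

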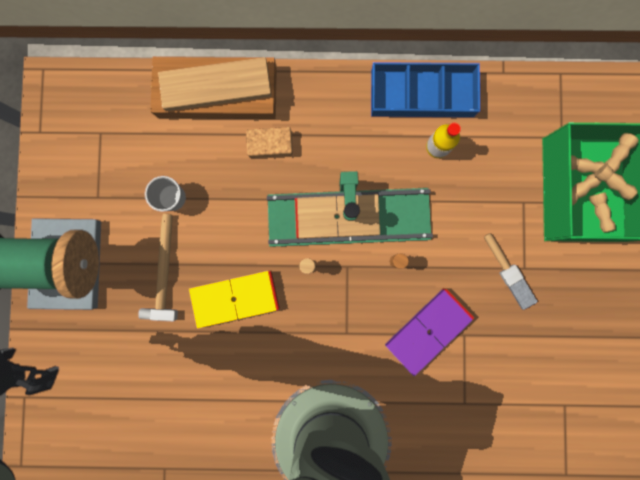

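The pictures show three blank-like blocks. In top: the wooden one in the green jig (338,215) with its red end at left (297,218), the yellow one (234,300) and the purple one (430,332). I choose the wooden one in the jig. The knob is at top (352,210) and scene (303,247). Next is one close crop.

```bash
cat > h.py <<'E'
import cv2,numpy as np
from scipy.spatial.transform import Rotation as R
from workcell import bot, grab_frame, calibration, job
def ray(n,uv):
    c=calibration(n); f=240/np.tan(np.radians(c["vfov"]/2))
    v=np.array([(uv[0]-c["cx"])/f,(uv[1]-c["cy"])/f,1.])
    return np.array(c["eye"]), R.from_euler("xyz",c["attitude"]).as_matrix()@v
def onz(n,uv,z):
    e,v=ray(n,uv); return e+v*(z-e[2])/v[2]
def tri(a,b):
    (e1,v1),(e2,v2)=ray("top",a),ray("scene",b)
    s=np.linalg.lstsq(np.c_[v1,-v2],e2-e1,rcond=None)[0]
    p,q=e1+v1*s[0],e2+v2*s[1]; return (p+q)/2,np.linalg.norm(p-q)
def proj(n,P):
    c=calibration(n); f=240/np.tan(np.radians(c["vfov"]/2))
    v=R.from_euler("xyz",c["attitude"]).as_matrix().T@(np.array(P)-c["eye"])
    return np.array([c["cx"]+f*v[0]/v[2],c["cy"]+f*v[1]/v[2]])
def tool(d):  # world shift -> tool axes
    return R.from_euler("xyz",bot.observe()["tool_rot"]).as_matrix().T@np.array(d)
E
python3 - <<'E'
import cv2,numpy as np
t=cv2.imread("pics/top0.png")[180:255,260:440]; s=cv2.imread("pics/scene0.png")[230:360,215:400]
t=cv2.resize(t,None,fx=4,fy=4,interpolation=cv2.INTER_CUBIC); s=cv2.resize(s,None,fx=2.2,fy=2.2,interpolation=cv2.INTER_CUBIC)
o=np.zeros((t.shape[0]+s.shape[0],720,3),np.uint8); o[:300]=t; o[300:,:s.shape[1]]=s
cv2.imwrite("pics/c0.png",o)
E
```

```text
(no output)
```

View pics/c0.png

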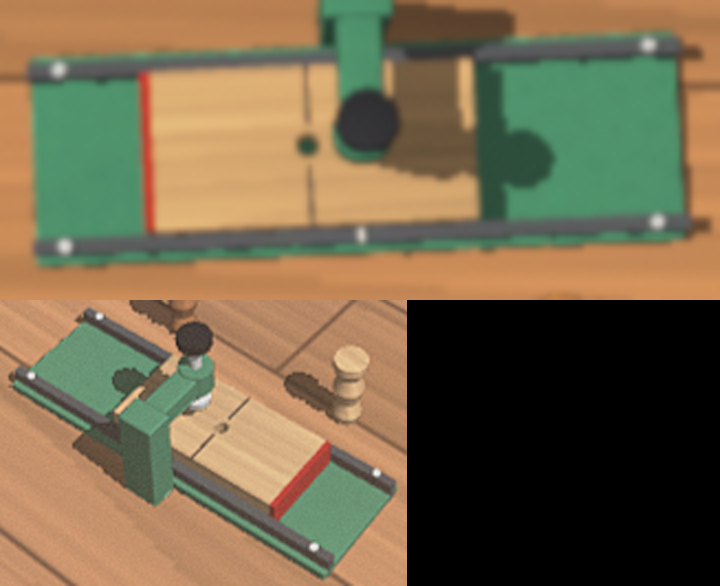

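The crop confirms the choice: wood-coloured, red end at left, hole at crop (307,145), near-fence tick at (361,234), bolts at (58,70), (648,45), (64,246) and (657,222). The knob is at (367,120). Now I measure these.

```bash
cat > m.py <<'E'
from h import *
def cen(g,c,r,bright,k=0.5):   # intensity-weighted blob centroid near c
    x0,y0=int(round(c[0]))-r,int(round(c[1]))-r; w=g[y0:y0+2*r+1,x0:x0+2*r+1].astype(float)
    w=w if bright else -w; lo=np.median(w); t=np.clip(w-(lo+(w.max()-lo)*k*0.6),0,None)
    Y,X=np.mgrid[:2*r+1,:2*r+1]; return np.array([x0+(t*X).sum()/t.sum(),y0+(t*Y).sum()/t.sum()])
def knob(p,c,r=12):
    x0,y0=c[0]-r,c[1]-r; m=(p[y0:y0+2*r,x0:x0+2*r].max(2)<62).astype(np.uint8)
    cs=cv2.findContours(m,0,1)[0]; k=max(cs,key=cv2.contourArea); (x,y),rr=cv2.minEnclosingCircle(k); 
    return np.array([x+x0,y+y0]),rr,cv2.boundingRect(k)
E
python3 - <<'E'
from m import *
T=cv2.imread("pics/top0.png");S=cv2.imread("pics/scene0.png");D=np.load("pics/top0.npy")
g=cv2.cvtColor(T,6); gs=cv2.cvtColor(S,6)
q=lambda x,y:((x+.5)/4-.5+260,(y+.5)/4-.5+180)
names=dict(b1=(58,70),b2=(648,45),b3=(64,246),b4=(657,222),tick=(361,234))
W={}
for n,c in names.items():
    u=cen(g,q(*c),3,True); W[n]=onz("top",u,.026); print(n,u.round(2),W[n].round(4))
qs=lambda x,y:((x+.5)/2.2-.5+215,(y-300+.5)/2.2-.5+230)
for n,c in dict(b2=(99,316),b4=None,b1=(314,547),b3=(376,472),b2b=(31,376)).items():
    if c: u=cen(gs,qs(*c),3,True); print("scene",n,u.round(2),onz("scene",u,.026).round(4))
ho=cen(g,q(307,145),3,False); hs=cen(gs,qs(222,428),3,False)
print("hole",ho,hs,onz("top",ho,.042),onz("scene",hs,.042),tri(ho,hs))
k1,k2=knob(T,(352,210)),knob(S,(303,247)); print("knob",k1,k2,tri(k1[0],k2[0]))
mid=(W["b1"]+W["b2"]+W["b3"]+W["b4"])/4; y=(W["b1"]-W["b2"]+W["b3"]-W["b4"]);y/=np.linalg.norm(y)
print("mid",mid,"yaxis",y,"yaw",np.arctan2(y[1],y[0])-np.pi/2)
H=onz("top",ho,.042); print("hole-mid along",(H-mid)@y,"tick-mid",(W["tick"]-mid)@y)
# red face
hsv=cv2.cvtColor(T,40); m=cv2.inRange(hsv,(0,150,80),(6,255,255))|cv2.inRange(hsv,(174,150,80),(179,255,255))
m[:, :285]=0;m[:,310:]=0;m[:190]=0;m[240:]=0
Y,X=np.nonzero(m);print("red px",X.min(),X.max(),Y.min(),Y.max(),onz("top",(X.mean(),Y.mean()),.042))
for n,z in dict(leg_a=(307,266),leg_b=(400,261)).items(): print(n,onz("top",z,.09))
E
```

```text
b1 [274.14 196.83] [0.5898 0.1454 0.026 ]
b2 [421.63 190.62] [ 0.6086 -0.2152  0.026 ]
b3 [275.77 241.02] [0.4815 0.1396 0.026 ]
b4 [423.95 234.86] [ 0.5002 -0.2206  0.026 ]
tick [349.76 237.6 ] [ 0.4917 -0.0404  0.026 ]
scene b2 [259.79 236.84] [ 0.5005 -0.2185  0.026 ]
scene b1 [357.35 341.73] [0.5892 0.1465 0.026 ]
scene b3 [385.85 307.98] [0.4814 0.1409 0.026 ]
scene b2b [228.84 263.87] [ 0.6084 -0.2127  0.026 ]
hole [336.43204365 215.89781746] [316.72118703 287.6363009 ] [ 0.54268079 -0.00722425  0.042     ] [ 0.54305062 -0.00218438  0.042     ] (array([ 0.5419206 , -0.00572947,  0.03846316]), np.float64(0.00384952835001752))
knob (array([352.19565201, 210.10869598]), 7.44015645980835, (5, 5, 14, 15)) (array([296.5, 249.5]), 3.8079864978790283, (4, 11, 4, 8)) (array([ 0.54850134, -0.04428877,  0.13936489]), np.float64(0.010552698152779105))
mid [ 0.54503676 -0.03768739  0.026     ] yaxis [-0.05197874  0.99864819  0.        ] yaw 0.05200217801836726
hole-mid along 0.03054441876411474 tick-mid 7.971861097362358e-05
red px 295 297 198 237 [0.53828137 0.08948558 0.042     ]
leg_a [0.42160286 0.05988128 0.09      ]
leg_b [ 0.43530527 -0.15266749  0.09      ]
```

Measured: jig axis at (0.545, -0.038) with yaw 0.052. The hole is about 30.5 mm towards +y and the red face at about +130 mm along the channel. I move over the red end's outer side with the fingers shut and tool x along the channel's +y.

```bash
echo '{"finger_gap":[0, 0, 0, 0, 0], "sx":[-0.045, -0.09, -0.135, -0.18, -0.225], "sy":[-0.031, -0.062, -0.093, -0.124, -0.155], "sz":[0, 0, 0, 0, 0], "drx":[0, 0, 0, 0, 0], "dry":[0, 0, 0, 0, 0], "drz":[0.114, 0.228, 0.342, 0.456, 0.57]}' > mv.in && python3 -m creep mv.in 20
cat > st.py <<'E'
from h import *
import sys
# where the tool is in the jig frame; shift needed in tool axes to jig point given
J=np.array([.545,-.0377,0]); A=.052
o=bot.observe(); Rj=R.from_euler("z",A).as_matrix(); p=o["position"]
print("t",round(o["clock"],2),"jig",(Rj.T@(p-J)).round(4),"rot",o["tool_rot"].round(4),"F",(Rj.T@o["force"]).round(2),"w",round(o["grip_width"],4))
if len(sys.argv)>3:
    g=J+Rj@np.array(list(map(float,sys.argv[1:4]))); yaw=float(sys.argv[4]) if len(sys.argv)>4 else A+np.pi/2
    Rt=R.from_euler("xyz",o["tool_rot"]); print("d",tool(g-p).round(4),"rv",(Rt.inv()*R.from_euler("xyz",[np.pi,0,yaw])).as_rotvec().round(4))
E
python3 st.py 0 .165 .231
```

```text
clock: 0.72
position: [0.3825, 0.353, 0.2312]
tool_rot: [-3.141, 0.0, 2.192]
force: [0.2, 0.5, 0.9]
grip_width: -0.0001
finger_force: 0.0
t 0.72 jig [-0.142   0.3986  0.2312] rot [-3.1414  0.      2.1921] F [0.25 0.53 0.93] w -0.0001
d [-2.733e-01 -6.300e-03  2.000e-04] rv [-2.000e-04  1.000e-04  5.693e-01]
```

```bash
echo '{"finger_gap":[0, 0, 0, 0, 0], "sx":[-0.055, -0.11, -0.165, -0.22, -0.273], "sy":[-0.001, -0.002, -0.004, -0.005, -0.006], "sz":[0, 0, 0, 0, 0], "drx":[0, 0, 0, 0, 0], "dry":[0, 0, 0, 0, 0], "drz":[0.114, 0.228, 0.342, 0.456, 0.569]}' > mv.in && python3 -m creep mv.in >/dev/null; echo '{"finger_gap":[0], "sx":[0], "sy":[0], "sz":[0], "drx":[0], "dry":[0], "drz":[0]}' > mv.in && python3 -m creep mv.in >/dev/null;  python3 st.py 0 .165 .026
```

```text
t 1.48 jig [0.0016 0.1636 0.2311] rot [3.1413e+00 1.7000e-03 1.6196e+00] F [ 0.06  0.54 -0.69] w -0.0001
d [ 0.0017 -0.0017  0.2051] rv [ 0.0003  0.0017 -0.0032]
```

```bash
echo '{"finger_gap":[0, 0, 0, 0, 0], "sx":[0, 0.001, 0.002, 0.002, 0.002], "sy":[-0.001, -0.002, -0.002, -0.002, -0.002], "sz":[0.05, 0.1, 0.15, 0.185, 0.204], "drx":[0, 0, 0, 0, 0], "dry":[0, 0, 0, 0, 0], "drz":[-0.003, -0.003, -0.003, -0.003, -0.003]}' > mv.in && python3 -m creep mv.in >/dev/null; echo '{"finger_gap":[0], "sx":[0], "sy":[0], "sz":[0], "drx":[0], "dry":[0], "drz":[0]}' > mv.in && python3 -m creep mv.in >/dev/null;  python3 st.py 0 .165 .026
python3 - <<'E'
from h import *
p,d=grab_frame("scene"); cv2.imwrite("pics/s1.png",cv2.resize(p[200:380,230:430],None,fx=3,fy=3))
E
```

```text
t 2.23 jig [-0.0021  0.1697  0.0267] rot [-3.1401e+00  3.0000e-04  1.6302e+00] F [-0.12  0.08  0.55] w 0.0003
d [-0.0047  0.0021  0.0007] rv [-0.0015  0.0003  0.0074]
```

View pics/s1.png

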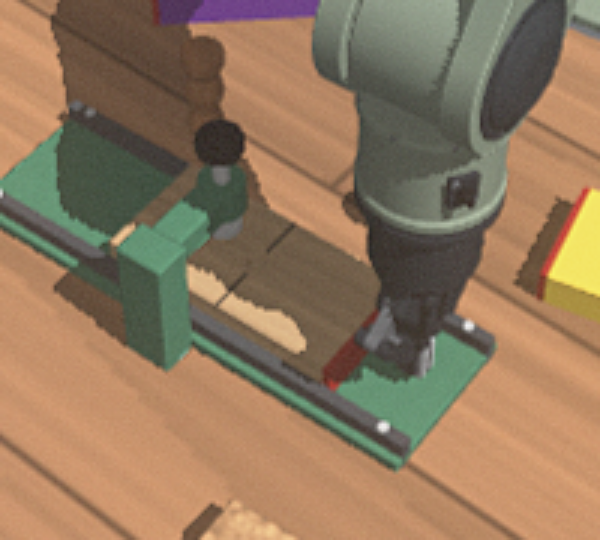

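The fingers stand in the channel just beyond the red end (crop 375,345). I approach, then push slowly.

```bash
echo '{"finger_gap":[0, 0, 0, 0, 0], "sx":[-0.005, -0.01, -0.014, -0.017, -0.019], "sy":[0.002, 0.002, 0.002, 0.002, 0.002], "sz":[0, 0, 0, 0, 0], "drx":[0, 0, 0, 0, 0], "dry":[0, 0, 0, 0, 0], "drz":[-0.007, -0.007, -0.007, -0.007, -0.007]}' > mv.in && python3 -m creep mv.in >/dev/null; python3 st.py 0 .107 .026; for i in 1 2; do echo '{"finger_gap":[0, 0, 0, 0, 0], "sx":[-0.001, -0.002, -0.003, -0.004, -0.005], "sy":[0, 0, 0, 0, 0], "sz":[0, 0, 0, 0, 0], "drx":[0, 0, 0, 0, 0], "dry":[0, 0, 0, 0, 0], "drz":[0, 0, 0, 0, 0]}' > mv.in && python3 -m creep mv.in >/dev/null; python3 st.py; done
```

```text
t 2.9 jig [0.0005 0.1504 0.0274] rot [3.1416 0.     1.6366] F [0.46 0.25 0.64] w -0.0002
d [-0.0434 -0.0011  0.0014] rv [0.     0.     0.0138]
t 3.52 jig [0.0006 0.1456 0.0273] rot [-3.1416  0.      1.6368] F [0.73 1.12 0.27] w 0.0002
t 4.15 jig [0.0007 0.1409 0.0273] rot [ 3.1416e+00 -4.0000e-04  1.6370e+00] F [-1.32  3.15 -0.2 ] w -0.0
```

```bash
echo '{"finger_gap":[0, 0, 0, 0, 0], "sx":[-0.001, -0.002, -0.003, -0.004, -0.005], "sy":[0, 0, 0, 0, 0], "sz":[0, 0, 0, 0, 0], "drx":[0, 0, 0, 0, 0], "dry":[0, 0, 0, 0, 0], "drz":[0.003, 0.006, 0.009, 0.012, 0.014]}' > mv.in && python3 -m creep mv.in >/dev/null; python3 st.py; echo '{"finger_gap":[0, 0, 0, 0, 0], "sx":[-0.001, -0.002, -0.003, -0.004, -0.005], "sy":[0, 0, 0, 0, 0], "sz":[0, 0, 0, 0, 0], "drx":[0, 0, 0, 0, 0], "dry":[0, 0, 0, 0, 0], "drz":[0, 0, 0, 0, 0]}' > mv.in && python3 -m creep mv.in >/dev/null; python3 st.py
python3 - <<'E'
from m import *
p,d=grab_frame("top"); cv2.imwrite("pics/t2.png",cv2.resize(p[180:255,260:440],None,fx=4,fy=4,interpolation=2))
E
```

```text
t 4.78 jig [0.0007 0.1355 0.0273] rot [3.1416e+00 1.0000e-04 1.6226e+00] F [-0.38  3.03 -0.14] w 0.0
t 5.4 jig [0.0007 0.1306 0.0273] rot [-3.1415  0.      1.6228] F [-0.18  3.25  0.53] w -0.0001
```

View pics/t2.png

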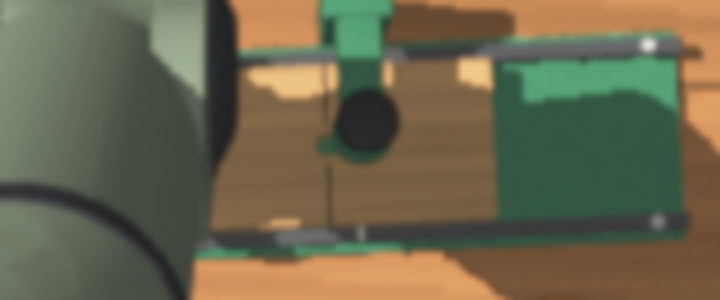

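The hole line's near end is at crop (330,222) and the tick at (361,234), so about 18 mm remains and the blank slides at ~3 N. I continue about 22 mm, a small overshoot past the mark.

```bash
echo '{"finger_gap":[0, 0, 0, 0, 0], "sx":[-0.001, -0.002, -0.003, -0.004, -0.005], "sy":[0, 0, 0, 0, 0], "sz":[0, 0, 0, 0, 0], "drx":[0, 0, 0, 0, 0], "dry":[0, 0, 0, 0, 0], "drz":[0, 0, 0, 0, 0]}' > mv.in && python3 -m creep mv.in >/dev/null; python3 st.py; echo '{"finger_gap":[0, 0, 0, 0, 0], "sx":[-0.001, -0.002, -0.003, -0.004, -0.005], "sy":[0, 0, 0, 0, 0], "sz":[0, 0, 0, 0, 0], "drx":[0, 0, 0, 0, 0], "dry":[0, 0, 0, 0, 0], "drz":[0, 0, 0, 0, 0]}' > mv.in && python3 -m creep mv.in >/dev/null; python3 st.py;  echo '{"finger_gap":[0, 0, 0, 0, 0], "sx":[-0.001, -0.002, -0.003, -0.004, -0.005], "sy":[0, 0, 0, 0, 0], "sz":[0, 0, 0, 0, 0], "drx":[0, 0, 0, 0, 0], "dry":[0, 0, 0, 0, 0], "drz":[0, 0, 0, 0, 0]}' > mv.in && python3 -m creep mv.in >/dev/null; python3 st.py;  echo '{"finger_gap":[0, 0, 0, 0, 0], "sx":[-0.001, -0.002, -0.003, -0.004, -0.005], "sy":[0, 0, 0, 0, 0], "sz":[0, 0, 0, 0, 0], "drx":[0, 0, 0, 0, 0], "dry":[0, 0, 0, 0, 0], "drz":[0, 0, 0, 0, 0]}' > mv.in && python3 -m creep mv.in >/dev/null; python3 st.py; echo '{"finger_gap":[0, 0, 0, 0, 0], "sx":[-0.001, -0.002, 0, 0.004, 0.01], "sy":[0, 0, 0, 0, 0], "sz":[0, 0, 0, 0, 0], "drx":[0, 0, 0, 0, 0], "dry":[0, 0, 0, 0, 0], "drz":[0, 0, 0, 0, 0]}' > mv.in && python3 -m creep mv.in >/dev/null; echo '{"finger_gap":[0, 0, 0, 0, 0], "sx":[0.01, 0.01, 0.01, 0.01, 0.01], "sy":[0, 0, 0, 0, 0], "sz":[-0.03, -0.08, -0.13, -0.18, -0.2], "drx":[0, 0, 0, 0, 0], "dry":[0, 0, 0, 0, 0], "drz":[0, 0, 0, 0, 0]}' > mv.in && python3 -m creep mv.in >/dev/null;python3 st.py 0.06 -0.17 0.235
```

```text
t 6.08 jig [0.0007 0.1255 0.0273] rot [-3.1416  0.      1.6228] F [-0.33  2.24 -0.15] w -0.0002
t 6.7 jig [0.0007 0.1206 0.0273] rot [-3.1416  0.      1.6228] F [-0.69  2.74  0.04] w -0.0002
t 7.33 jig [0.0007 0.1156 0.0273] rot [-3.1416  0.      1.6228] F [0.28 3.28 0.73] w -0.0002
t 7.95 jig [0.0007 0.1106 0.0273] rot [3.1415 0.     1.6228] F [ 0.14  3.56 -0.22] w 0.0001
t 9.2 jig [0.0014 0.1311 0.2301] rot [ 3.1383e+00 -1.0000e-03  1.6230e+00] F [-0.39  0.52 -0.43] w -0.0001
d [-0.3011  0.0585 -0.005 ] rv [ 0.0033 -0.001   0.0002]
```

```bash
echo '{"finger_gap":[0, 0, 0, 0, 0], "sx":[-0.055, -0.11, -0.165, -0.22, -0.277], "sy":[0, 0, 0, 0, 0], "sz":[0, 0, 0, 0, 0], "drx":[0, 0, 0, 0, 0], "dry":[0, 0, 0, 0, 0], "drz":[0, 0, 0, 0, 0]}' > mv.in && python3 -m creep mv.in >/dev/null; echo '{"finger_gap":[0], "sx":[0], "sy":[0], "sz":[0], "drx":[0], "dry":[0], "drz":[0]}' > mv.in && python3 -m creep mv.in >/dev/null;  python3 st.py 0 -.145 .027;echo '{"finger_gap":[0, 0, 0, 0, 0], "sx":[0, 0, 0, 0, 0], "sy":[0, 0, 0, 0, 0], "sz":[0.05, 0.1, 0.15, 0.185, 0.203], "drx":[0, 0, 0, 0, 0], "dry":[0, 0, 0, 0, 0], "drz":[0, 0, 0, 0, 0]}' > mv.in && python3 -m creep mv.in >/dev/null; echo '{"finger_gap":[0], "sx":[0], "sy":[0], "sz":[0], "drx":[0], "dry":[0], "drz":[0]}' > mv.in && python3 -m creep mv.in >/dev/null;  python3 st.py 0 -.117 .027
python3 - <<'E'
from m import *
p,d=grab_frame("top"); cv2.imwrite("pics/t3r.png",p); p2,_=grab_frame("scene"); cv2.imwrite("pics/s3r.png",p2)
o=np.zeros((586,720,3),np.uint8); o[:300]=cv2.resize(p[180:255,260:440],None,fx=4,fy=4,interpolation=2)
s=cv2.resize(p2[230:360,215:400],None,fx=2.2,fy=2.2,interpolation=2);o[300:,:s.shape[1]]=s;cv2.imwrite("pics/t3.png",o)
E
```

```text
t 9.95 jig [-0.0003 -0.1508  0.2273] rot [-3.1413e+00  1.9000e-03  1.6168e+00] F [ 0.33  0.56 -0.73] w 0.0004
d [0.0062 0.0003 0.2003] rv [-0.0003  0.0019 -0.006 ]
t 10.7 jig [ 0.0005 -0.146   0.0239] rot [-3.1404e+00 -4.0000e-04  1.6231e+00] F [ 0.16 -0.68  0.48] w 0.0
d [ 0.029  -0.0005 -0.0031] rv [-0.0012 -0.0004  0.0003]
```

View pics/t3.png

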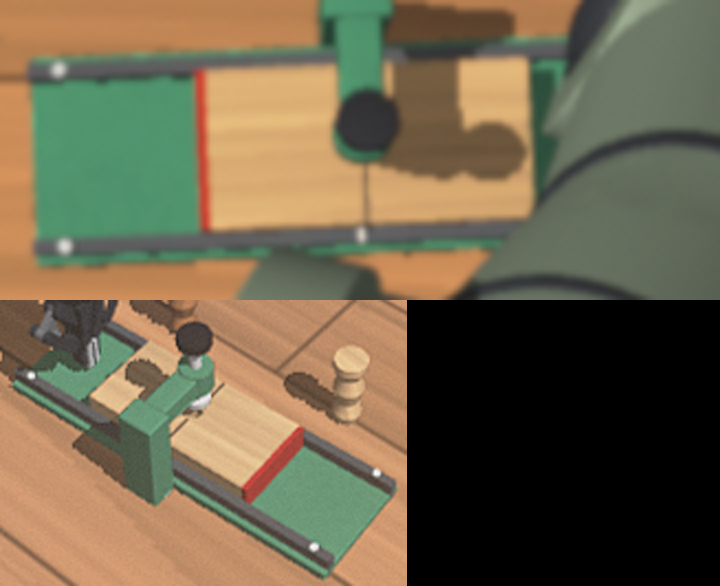

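The red end is now at crop (203,150). The hole's line runs from (366,165) to (367,215), just right of the tick at (361,234), so the hole is slightly past the mark. I measure it sub-pixel and against the red edge's shift.

```bash
cat > off.py <<'E'
from m import *
import sys
J=np.array([.545,-.0377,0]);Rj=R.from_euler("z",.052).as_matrix()
def line(g,x0,rows,w=5):
    o=[]
    for y in rows:
        s=g[y,x0-w:x0+w+1].astype(float); t=np.clip(np.median(s)-s-4,0,None)
        if t.sum()>8: o.append((Rj.T@(onz("top",(x0-w+(t*np.arange(2*w+1)).sum()/t.sum(),y),.042)-J))[1])
    return np.median(o)*1e3,np.std(o)*1e3
def red(p,rows=range(212,233)):
    a=p.astype(float); r=np.clip(a[...,2]-1.6*a[...,1]-20,0,None); o=[]
    for y in rows:
        s=r[y,285:320]
        if s.sum()>10:o.append((Rj.T@(onz("top",(285+(s*np.arange(35)).sum()/s.sum(),y),.042)-J))[1])
    return np.median(o)*1e3
def offs(f,xl,rows):
    p=cv2.imread(f);print(f,"line mm",np.round(line(cv2.cvtColor(p,6),xl,rows),2),"red mm",round(red(p),2))
if __name__=="__main__":
    offs("pics/top0.png",337,range(222,234)); offs(sys.argv[1],int(sys.argv[2]),range(222,233))
E
python3 off.py pics/t3r.png 351
```

```text
pics/top0.png line mm [29.96  0.16] red mm 126.97
pics/t3r.png line mm [-3.23  1.16] red mm 93.75
```

The hole is about 3.1 mm past the mark, and line and red edge agree on the shift (33.2 mm). Now the plain end.

```bash
echo '{"finger_gap":[0, 0, 0, 0, 0], "sx":[0.006, 0.012, 0.017, 0.021, 0.024], "sy":[0, 0, 0, 0, 0], "sz":[0, 0, 0, 0, 0], "drx":[0, 0, 0, 0, 0], "dry":[0, 0, 0, 0, 0], "drz":[0, 0, 0, 0, 0]}' > mv.in && python3 -m creep mv.in >/dev/null; python3 st.py; echo '{"finger_gap":[0, 0, 0, 0, 0], "sx":[0.001, 0.002, 0.003, 0.004, 0.005], "sy":[0, 0, 0, 0, 0], "sz":[0, 0, 0, 0, 0], "drx":[0, 0, 0, 0, 0], "dry":[0, 0, 0, 0, 0], "drz":[0, 0, 0, 0, 0]}' > mv.in && python3 -m creep mv.in >/dev/null; python3 st.py; echo '{"finger_gap":[0, 0], "sx":[0.001, 0.002], "sy":[0, 0], "sz":[0, 0], "drx":[0, 0], "dry":[0, 0], "drz":[0, 0]}' > mv.in && python3 -m creep mv.in >/dev/null; python3 st.py; echo '{"finger_gap":[0], "sx":[0.001], "sy":[0], "sz":[0], "drx":[0], "dry":[0], "drz":[0]}' > mv.in && python3 -m creep mv.in >/dev/null; python3 st.py
python3 - <<'E'
from m import *
p,d=grab_frame("top"); cv2.imwrite("pics/t4r.png",p)
E
python3 off.py pics/t4r.png 351
```

```text
t 11.43 jig [ 0.0007 -0.1221  0.0243] rot [-3.1416  0.      1.6229] F [ 0.54  0.27 -0.15] w -0.0001
t 12.05 jig [ 0.0007 -0.1174  0.0243] rot [-3.1415  0.      1.6227] F [0.56 0.27 0.41] w -0.0002
t 12.3 jig [ 0.0007 -0.1153  0.0243] rot [3.1416 0.     1.6228] F [0.23 0.87 1.35] w -0.0001
t 12.43 jig [ 0.0007 -0.1143  0.0243] rot [3.1416 0.     1.6228] F [ 0.39  0.03 -0.06] w 0.0001
pics/top0.png line mm [29.96  0.16] red mm 126.97
pics/t4r.png line mm [-3.27  1.12] red mm 93.76
```

No contact yet; I continue in small rows.

```bash
echo '{"finger_gap":[0, 0], "sx":[0.0005, 0.001], "sy":[0, 0], "sz":[0, 0], "drx":[0, 0], "dry":[0, 0], "drz":[0, 0]}' > mv.in && python3 -m creep mv.in >/dev/null; python3 st.py; echo '{"finger_gap":[0, 0], "sx":[0.0005, 0.001], "sy":[0, 0], "sz":[0, 0], "drx":[0, 0], "dry":[0, 0], "drz":[0, 0]}' > mv.in && python3 -m creep mv.in >/dev/null; python3 st.py;echo '{"finger_gap":[0, 0], "sx":[0.0005, 0.001], "sy":[0, 0], "sz":[0, 0], "drx":[0, 0], "dry":[0, 0], "drz":[0, 0]}' > mv.in && python3 -m creep mv.in >/dev/null; python3 st.py;  python3 - <<'E'
from m import *
p,d=grab_frame("top"); cv2.imwrite("pics/t5r.png",p)
E
python3 off.py pics/t5r.png 351
```

```text
t 12.72 jig [ 0.0007 -0.1136  0.0243] rot [3.1415e+00 3.0000e-04 1.6227e+00] F [ 0.56 -2.99 -2.17] w 0.0001
t 12.97 jig [ 0.0007 -0.1126  0.0243] rot [3.1415e+00 3.0000e-04 1.6225e+00] F [-0.25 -3.22  0.17] w 0.0001
t 13.22 jig [ 0.0007 -0.1114  0.0243] rot [3.1416e+00 1.0000e-04 1.6227e+00] F [ 0.06 -2.55 -0.99] w -0.0003
pics/top0.png line mm [29.96  0.16] red mm 126.97
pics/t5r.png line mm [-1.06  1.16] red mm 95.83
```

```bash
echo '{"finger_gap":[0, 0, 0], "sx":[0.0005, 0.0009, 0.0009], "sy":[0, 0, 0], "sz":[0, 0, 0], "drx":[0, 0, 0], "dry":[0, 0, 0], "drz":[0, 0, 0]}' > mv.in && python3 -m creep mv.in >/dev/null; python3 st.py;  echo '{"finger_gap":[0, 0, 0, 0, 0], "sx":[-0.004, -0.012, -0.025, -0.03, -0.03], "sy":[0, 0, 0, 0, 0], "sz":[0, 0, 0, 0, 0], "drx":[0, 0, 0, 0, 0], "dry":[0, 0, 0, 0, 0], "drz":[0, 0, 0, 0, 0]}' > mv.in && python3 -m creep mv.in >/dev/null; echo '{"finger_gap":[0, 0, 0, 0, 0], "sx":[0, 0, 0, 0, 0], "sy":[0, 0, 0, 0, 0], "sz":[-0.04, -0.09, -0.14, -0.19, -0.21], "drx":[0, 0, 0, 0, 0], "dry":[0, 0, 0, 0, 0], "drz":[0, 0, 0, 0, 0]}' > mv.in && python3 -m creep mv.in >/dev/null
python3 - <<'E'
from m import *
p,d=grab_frame("top"); cv2.imwrite("pics/t6r.png",p)
p2,_=grab_frame("scene"); cv2.imwrite("pics/s6r.png",p2)
o=np.zeros((600,760,3),np.uint8); o[:300,:720]=cv2.resize(p[180:255,260:440],None,fx=4,fy=4,interpolation=2)
o[300:,:450]=cv2.resize(p2[235:295,270:360],None,fx=5,fy=5,interpolation=2);cv2.imwrite("pics/t6.png",o)
E
python3 off.py pics/t6r.png 351; python3 st.py 0 0 0.235
```

```text
t 13.65 jig [ 0.0007 -0.1104  0.0243] rot [-3.1416 -0.      1.6228] F [-0.47 -2.85  0.22] w 0.0001
pics/top0.png line mm [29.96  0.16] red mm 126.97
pics/t6r.png line mm [-0.27  1.02] red mm 96.82
t 15.0 jig [ 0.0016 -0.1404  0.2366] rot [3.1380e+00 4.0000e-04 1.6233e+00] F [-0.04 -0.29 -1.67] w 0.0003
d [ 0.1404 -0.0016  0.0015] rv [0.0036 0.0004 0.0005]
```

View pics/t6.png

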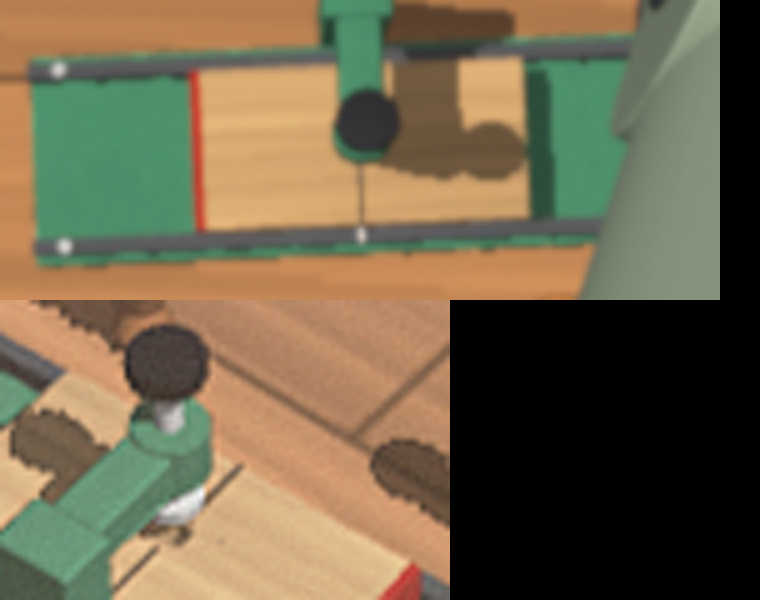

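The line now meets the tick: (361,215) against (361,234), offset about -0.2 mm. The scene crop puts the knob at (167,362), about scene pixel (303,247). I locate the knob from both views, then move above it.

```bash
python3 - <<'E'
from m import *
J=np.array([.545,-.0377,0]);Rj=R.from_euler("z",.052).as_matrix()
T=cv2.imread("pics/t6r.png");S=cv2.imread("pics/s6r.png")
def box(p,c,r,th):
    w=p[c[1]-r:c[1]+r,c[0]-r:c[0]+r]; m=((w.max(2)<th)).astype(np.uint8)
    n,l,st,ce=cv2.connectedComponentsWithStats(m); i=l[r,r]; return st[i],ce[i]+np.array(c)-r
st,kt=box(T,(352,210),12,75); ss,ks=box(S,(303,247),13,85); print(st,kt,ss,ks)
P,e=tri(kt,ks); print("tri(knob middle)",P,e,"jig",Rj.T@(P-J)); print("top@.155 jig",Rj.T@(onz("top",kt,.155)-J))
E
echo '{"finger_gap":[0, 0, 0, 0, 0], "sx":[0.03, 0.07, 0.11, 0.14, 0.14], "sy":[-0.001, -0.001, -0.001, -0.001, -0.001], "sz":[0, 0, 0, 0, 0], "drx":[0, 0, 0, 0, 0], "dry":[0, 0, 0, 0, 0], "drz":[0, 0, 0, 0, 0]}' > mv.in && python3 -m creep mv.in >/dev/null; echo '{"finger_gap":[0], "sx":[0], "sy":[0], "sz":[0], "drx":[0], "dry":[0], "drz":[0]}' > mv.in && python3 -m creep mv.in >/dev/null; python3 st.py 0 0 0.18
```

```text
[  4   5  16  15 187] [351.73796791 210.19251337] [  5   6  16  16 201] [302.55721393 247.35820896]
tri(knob middle) [ 0.54396016 -0.03845939  0.1470223 ] 0.0005890256319809527 jig [-0.00107791 -0.00070432  0.1470223 ]
top@.155 jig [-0.0018559  -0.00050309  0.155     ]
t 15.75 jig [-0.0006 -0.0009  0.2338] rot [-3.1408e+00  4.0000e-04  1.6227e+00] F [-0.6  -0.62  1.13] w -0.0001
d [0.001  0.0006 0.0538] rv [-0.0008  0.0004 -0.0001]
```

Knob middle is at z 0.147, so its top is about 0.155, on the axis within 1 mm. I descend to 0.165, then feel downwards.

```bash
echo '{"finger_gap":[0, 0, 0, 0, 0], "sx":[0, 0, 0, 0, 0], "sy":[0, 0, 0, 0, 0], "sz":[0.025, 0.045, 0.058, 0.065, 0.067], "drx":[0, 0, 0, 0, 0], "dry":[0, 0, 0, 0, 0], "drz":[0, 0, 0, 0, 0]}' > mv.in && python3 -m creep mv.in >/dev/null; python3 st.py; echo '{"finger_gap":[0, 0, 0, 0, 0], "sx":[0, 0, 0, 0, 0], "sy":[0, 0, 0, 0, 0], "sz":[0.001, 0.002, 0.003, 0.004, 0.005], "drx":[0, 0, 0, 0, 0], "dry":[0, 0, 0, 0, 0], "drz":[0, 0, 0, 0, 0]}' > mv.in && python3 -m creep mv.in >/dev/null; python3 st.py; echo '{"finger_gap":[0, 0, 0, 0, 0], "sx":[0, 0, 0, 0, 0], "sy":[0, 0, 0, 0, 0], "sz":[0.001, 0.002, 0.003, 0.004, 0.005], "drx":[0, 0, 0, 0, 0], "dry":[0, 0, 0, 0, 0], "drz":[0, 0, 0, 0, 0]}' > mv.in && python3 -m creep mv.in >/dev/null; python3 st.py;echo '{"finger_gap":[0, 0, 0], "sx":[0, 0, 0], "sy":[0, 0, 0], "sz":[0.001, 0.002, 0.003], "drx":[0, 0, 0], "dry":[0, 0, 0], "drz":[0, 0, 0]}' > mv.in && python3 -m creep mv.in >/dev/null; python3 st.py
```

```text
t 16.38 jig [-0.0003 -0.0008  0.1672] rot [-3.1416e+00  1.0000e-04  1.6223e+00] F [-0.1   0.64 -0.09] w 0.0002
t 17.0 jig [-0.0003 -0.0005  0.1623] rot [3.1415 0.     1.6228] F [-0.19 -0.42 -0.16] w -0.0002
t 17.62 jig [-0.0003 -0.0005  0.1574] rot [ 3.1415e+00 -1.0000e-04  1.6227e+00] F [-1.3  -0.64  5.29] w 0.0001
t 18.0 jig [-0.0003 -0.0005  0.1545] rot [ 3.1414e+00 -1.0000e-04  1.6228e+00] F [-1.24 -0.01  6.29] w -0.0001
```

```bash
echo '{"finger_gap":[0, 0, 0, 0], "sx":[0, 0, 0, 0], "sy":[0, 0, 0, 0], "sz":[0.001, 0.002, 0.003, 0.004], "drx":[0, 0, 0, 0], "dry":[0, 0, 0, 0], "drz":[0, 0, 0, 0]}' > mv.in && python3 -m creep mv.in >/dev/null; python3 st.py; echo '{"finger_gap":[0, 0], "sx":[0, 0], "sy":[0, 0], "sz":[0.0005, 0.001], "drx":[0, 0], "dry":[0, 0], "drz":[0, 0]}' > mv.in && python3 -m creep mv.in >/dev/null; python3 st.py;echo '{"finger_gap":[0, 0], "sx":[0, 0], "sy":[0, 0], "sz":[0.0005, 0.001], "drx":[0, 0], "dry":[0, 0], "drz":[0, 0]}' > mv.in && python3 -m creep mv.in >/dev/null; python3 st.py; echo '{"finger_gap":[0, 0], "sx":[0, 0], "sy":[0, 0], "sz":[0.0005, 0.001], "drx":[0, 0], "dry":[0, 0], "drz":[0, 0]}' > mv.in && python3 -m creep mv.in >/dev/null; python3 st.py
```

```text
t 18.5 jig [-0.0003 -0.0005  0.1505] rot [ 3.1414e+00 -1.0000e-04  1.6227e+00] F [-0.77 -0.39  4.95] w 0.0001
t 18.75 jig [-0.0002 -0.0005  0.1495] rot [ 3.1414e+00 -1.0000e-04  1.6227e+00] F [-1.5   0.35  5.25] w -0.0001
t 19.0 jig [-0.0003 -0.0005  0.1485] rot [ 3.1414e+00 -1.0000e-04  1.6227e+00] F [-1.99  0.01  5.83] w 0.0001
t 19.25 jig [-0.0003 -0.0005  0.1475] rot [ 3.1414e+00 -1.0000e-04  1.6227e+00] F [-1.    0.28  5.52] w 0.0001
```

The nose is passing into the hole with no rise in force. I continue, finer near the seat at about 0.137.

```bash
echo '{"finger_gap":[0, 0, 0], "sx":[0, 0, 0], "sy":[0, 0, 0], "sz":[0.001, 0.002, 0.003], "drx":[0, 0, 0], "dry":[0, 0, 0], "drz":[0, 0, 0]}' > mv.in && python3 -m creep mv.in >/dev/null; python3 st.py; echo '{"finger_gap":[0, 0, 0], "sx":[0, 0, 0], "sy":[0, 0, 0], "sz":[0.001, 0.002, 0.003], "drx":[0, 0, 0], "dry":[0, 0, 0], "drz":[0, 0, 0]}' > mv.in && python3 -m creep mv.in >/dev/null; python3 st.py;echo '{"finger_gap":[0, 0, 0], "sx":[0, 0, 0], "sy":[0, 0, 0], "sz":[0.0005, 0.001, 0.0015], "drx":[0, 0, 0], "dry":[0, 0, 0], "drz":[0, 0, 0]}' > mv.in && python3 -m creep mv.in >/dev/null; python3 st.py
```

```text
t 19.62 jig [-0.0002 -0.0005  0.1445] rot [ 3.1414e+00 -1.0000e-04  1.6227e+00] F [-1.89 -0.08  4.87] w -0.0002
t 20.0 jig [-0.0003 -0.0005  0.1415] rot [ 3.1415e+00 -1.0000e-04  1.6227e+00] F [-1.43  0.34  5.54] w -0.0
t 20.38 jig [-0.0002 -0.0005  0.14  ] rot [ 3.1414e+00 -1.0000e-04  1.6227e+00] F [-1.37 -0.13  5.22] w 0.0
```

```bash
echo '{"finger_gap":[0, 0, 0], "sx":[0, 0, 0], "sy":[0, 0, 0], "sz":[0.0004, 0.0008, 0.0012], "drx":[0, 0, 0], "dry":[0, 0, 0], "drz":[0, 0, 0]}' > mv.in && python3 -m creep mv.in >/dev/null; python3 st.py; echo '{"finger_gap":[0, 0], "sx":[0, 0], "sy":[0, 0], "sz":[0.0003, 0.0005], "drx":[0, 0], "dry":[0, 0], "drz":[0, 0]}' > mv.in && python3 -m creep mv.in >/dev/null; python3 st.py;echo '{"finger_gap":[0, 0], "sx":[0, 0], "sy":[0, 0], "sz":[0.0002, 0.0004], "drx":[0, 0], "dry":[0, 0], "drz":[0, 0]}' > mv.in && python3 -m creep mv.in >/dev/null; python3 st.py
```

```text
t 20.75 jig [-0.0002 -0.0005  0.1388] rot [ 3.1414e+00 -1.0000e-04  1.6227e+00] F [-1.37  0.93  5.7 ] w -0.0001
t 21.0 jig [-0.0003 -0.0005  0.1383] rot [ 3.1415e+00 -1.0000e-04  1.6227e+00] F [-1.82 -0.46  5.2 ] w -0.0001
t 21.25 jig [-0.0003 -0.0005  0.1379] rot [ 3.1415e+00 -1.0000e-04  1.6227e+00] F [-1.66  0.38  5.77] w -0.0002
```

```bash
echo '{"finger_gap":[0, 0], "sx":[0, 0], "sy":[0, 0], "sz":[0.0002, 0.0003], "drx":[0, 0], "dry":[0, 0], "drz":[0, 0]}' > mv.in && python3 -m creep mv.in >/dev/null; python3 st.py; echo '{"finger_gap":[0, 0], "sx":[0, 0], "sy":[0, 0], "sz":[0.0002, 0.0003], "drx":[0, 0], "dry":[0, 0], "drz":[0, 0]}' > mv.in && python3 -m creep mv.in >/dev/null; python3 st.py;echo '{"finger_gap":[0, 0], "sx":[0, 0], "sy":[0, 0], "sz":[0.0002, 0.0002], "drx":[0, 0], "dry":[0, 0], "drz":[0, 0]}' > mv.in && python3 -m creep mv.in >/dev/null; python3 st.py
```

```text
t 21.5 jig [-0.0003 -0.0005  0.1376] rot [ 3.1415e+00 -1.0000e-04  1.6227e+00] F [-1.67  0.38  6.04] w 0.0002
t 21.75 jig [-0.0003 -0.0005  0.1373] rot [ 3.1414e+00 -1.0000e-04  1.6227e+00] F [-1.67  0.63  6.05] w 0.0002
t 22.0 jig [-0.0002 -0.0005  0.1371] rot [ 3.1414e+00 -1.0000e-04  1.6227e+00] F [-2.78  0.02  5.39] w 0.0003
```

```bash
echo '{"finger_gap":[0, 0], "sx":[0, 0], "sy":[0, 0], "sz":[0.0002, 0.0002], "drx":[0, 0], "dry":[0, 0], "drz":[0, 0]}' > mv.in && python3 -m creep mv.in >/dev/null; python3 st.py; echo '{"finger_gap":[0, 0], "sx":[0, 0], "sy":[0, 0], "sz":[0.0002, 0.0002], "drx":[0, 0], "dry":[0, 0], "drz":[0, 0]}' > mv.in && python3 -m creep mv.in >/dev/null; python3 st.py
```

```text
t 22.25 jig [-0.0002 -0.0005  0.1371] rot [ 3.1413e+00 -2.0000e-04  1.6227e+00] F [-2.74  1.08  9.01] w -0.0003
t 22.5 jig [-0.0002 -0.0005  0.137 ] rot [ 3.1413e+00 -3.0000e-04  1.6227e+00] F [-4.8   0.24 13.15] w -0.0
```

```bash
echo '{"finger_gap":[0, 0], "sx":[0, 0], "sy":[0, 0], "sz":[0.0002, 0.0002], "drx":[0, 0], "dry":[0, 0], "drz":[0, 0]}' > mv.in && python3 -m creep mv.in >/dev/null; python3 st.py
```

```text
t 22.75 jig [-0.0002 -0.0005  0.137 ] rot [ 3.1411e+00 -3.0000e-04  1.6226e+00] F [-5.8   1.34 17.85] w -0.0006
```

The force rose to ~18 N of push (about 12 N net on the wood) at z = 0.137, so it is firmly seated. I let go straight up and look.

```bash
echo '{"finger_gap":[0, 0, 0, 0, 0], "sx":[0, 0, 0, 0, 0], "sy":[0, 0, 0, 0, 0], "sz":[-0.001, -0.005, -0.02, -0.06, -0.1], "drx":[0, 0, 0, 0, 0], "dry":[0, 0, 0, 0, 0], "drz":[0, 0, 0, 0, 0]}' > mv.in && python3 -m creep mv.in >/dev/null; echo '{"finger_gap":[0, 0, 0, 0, 0], "sx":[-0.05, -0.1, -0.15, -0.18, -0.18], "sy":[0, 0, 0, 0, 0], "sz":[0, 0, 0, 0, 0], "drx":[0, 0, 0, 0, 0], "dry":[0, 0, 0, 0, 0], "drz":[0, 0, 0, 0, 0]}' > mv.in && python3 -m creep mv.in >/dev/null; echo '{"finger_gap":[0, 0], "sx":[0, 0], "sy":[0, 0], "sz":[0, 0], "drx":[0, 0], "dry":[0, 0], "drz":[0, 0]}' > mv.in && python3 -m creep mv.in >/dev/null; python3 st.py
python3 - <<'E'
from m import *
p,d=grab_frame("top"); cv2.imwrite("pics/t7r.png",p)
p2,_=grab_frame("scene"); o=np.zeros((600,760,3),np.uint8); o[:300,:720]=cv2.resize(p[180:255,260:440],None,fx=4,fy=4,interpolation=2)
o[300:,:450]=cv2.resize(p2[235:295,270:360],None,fx=5,fy=5,interpolation=2);cv2.imwrite("pics/t7.png",o)
E
python3 off.py pics/t7r.png 351
```

```text
t 24.25 jig [ 0.     -0.1793  0.2366] rot [ 3.1413e+00 -4.0000e-04  1.6243e+00] F [ 0.31 -0.3   0.4 ] w -0.0001
pics/top0.png line mm [29.96  0.16] red mm 126.97
pics/t7r.png line mm [-0.35  0.36] red mm 96.77
```

View pics/t7.png

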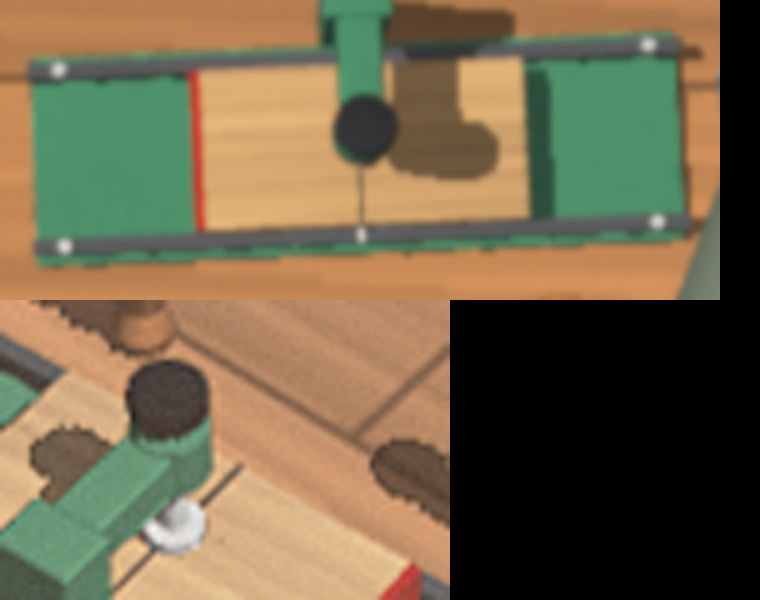

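The collar sits flat on the wood at crop (175,525), centred on the black line. The knob is down on the guide head, the line meets the tick (361,234), and the arm is clear. I hand in.

```bash
python3 -c "
from workcell import job
print(job.job_done())"
```

```text
the job is handed in; nothing more can be done
None
```

The job is handed in with the blank centred to about 0.3 mm, the pin seated with its collar on the wood, and the robot clear; the hand-in call returned no verdict, and I could not measure the pin's force on the wood after letting go.

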